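# Oil a splined collar at the spray station

### The arm

A 7-joint arm with a two-finger parallel gripper is mounted at the origin on the work surface. World frame = base frame: x ahead of the robot, y to its left, z up, the work surface at z = 0. Lengths are in m, angles in rad, forces in N, time in s.
With the tool pointing down it reaches from about 0.425 to 0.95 m from the base axis. Payload 4.7 kg.
Tool frame: the origin (TCP) lies on the centre line of the jaws, within the pads' length; the fingertips stand 25 mm ahead of it and the grasp point (between the pads) lies 6 mm ahead of it (arm.finger_overhang is the distance from the TCP to the fingertips, in m); z points along the fingers, y is the line along which they close (so a half turn about z gives the same grasp; the last joint's range is limited). The gripper opens to 85 mm and grips with 20 to 120 N. Pads are 22 mm wide; open, the fingers measure 114 mm over their backs; the gripper's body (76 mm by 85 mm) begins 54 mm behind the grasp point. The pads swing forward as they close: fully open they stand 13 mm farther back than shut.
Start: joints at [1.141, 0.469, -0.049, 1.532, 0.024, 1.141, -0.082], TCP at [0.263, -0.622, 0.256] pointing down, gripper open.
Joint ranges: [-2.59, 2.59], [-0.33, 1.99], [-1.39, 1.29], [0.1, 2.45], [-1.04, 4.18], [0.21, 1.99], [-2.66, 2.66]. Speed limits (rad/s): [2.57, 2.57, 3.14, 3.14, 3.14, 3.14, 3.14].

### API

Orientations are given as a rotation vector (axis times angle).
In Python, from bench import arm, read_camera, finder gives the robot as it stands.
- The arm moves only by the tool drive_tool, never from a script. Its argument "moves" is a list that holds one entry, the list of rows, each a list of 6 numbers: the shift along the tool's x, y, z in m, then the turn, a rotation vector about the tool's x, y, z in rad. A call has 1 to 12 rows; each row is the pose to reach, as a shift and turn from the pose commanded when the call began, along the tool's axes at that moment; what a row does not reach only later rows make up. A row lasts 1/12 s, in which the tool goes at most 41.7 mm and 7.16 degrees, less where a joint would pass 70% of its speed; a pose out of reach is approached as far as the arm can. A call with a gripper value outside its range is refused whole. "gripper" is the opening, from 0 (shut) to 1 (fully open), set as the call begins (left out, the last holds). The fingers move at their own pace and stop on an object; the grip force is fixed at half the most. Time passes only in rows, so rows that repeat a pose let the fingers close. It gives the time, the measured TCP pose, the force, the opening and the grip force at its end, in the units of the state.
- arm.read_state(): the state, without advancing time (a new reading comes with each control period).
- read_camera(name): name is "scene" or "top" or "wrist"; returns a dict with "pixels" (400x640x3 uint8, blue, green, red), "depth" (400x640 float32, m along the optical axis (not along the pixel's ray), 0 where there is no reading), "fx", "fy", "cx", "cy" (pixels), "T" (4x4, takes a point from camera to world coordinates); the wrist camera has in their place "T_tool_cam" (4x4, takes a point from camera to tool coordinates, whose origin is the TCP and whose axes are the flange's). Camera axes: x right, y down, z forward; pixel columns grow to the right and rows downward; lengths in m; the calibration is good to about 2 mm. A picture is of the moment at which its call begins: read the wrist's pose just before it.
- arm.hand_in(): hands the job in; it is judged then, once.
Trained networks look in a picture, given as the dict that the camera call returned (one of the last four; its "shot" number tells which), for a name from the list of things; names that differ only in an ending like _2 or _b are one class to them, and where a whole thing is asked for, a point or a joint stands for the part that bears it (a point fixed in the world has none). Each returns a list of dicts, best first, with "confidence" (0 to 1); they miss things now and then, are a little off and sometimes report something else, mostly with a low value. They report only what shows in the picture. A call takes as long as a camera call. They do not tell look-alikes from the thing itself.
- finder.spot_in(picture, target): "pixel" ([column, row] in pixels, amid what is visible of it).
- finder.masks_of(picture, target): "pixels" (400x640 bool, what is visible of it) and "pixel" ([column, row] in pixels, amid what is visible of it).
The state is a dict: "t": time; "q": joint angles; "joint_velocities": joint speeds; "tau": joint torques, N m; "ee_pos": TCP position; "ee_rot": TCP orientation; "wrist_force": force on the tool from outside, world axes, zero at the start; "wrist_torque": the same for the moment, N m; "grip_width": finger opening in m; "grip_force": force on a finger pad.
Only numpy, scipy, OpenCV 4.12 (cv2) and the standard library are available. Lean on these libraries where they do the work, as an engineer would, in place of code of your own. Each camera call takes 0.05 s, during which the arm holds its last target. There are 200 camera calls.

### The job

Take the splined steel collar out of the orange parts tray and set it down, flat on its end, in the middle of the spray station's drip pan, in the nozzle's line of fire. Then give it a burst of preserving oil: press the canister's yellow spray cap right down for a moment and let it spring back up. Do not spray before the collar is standing there, do not drop the collar, and leave the other loose parts and the spanner where they are.

Things in the scene. Friction and masses are not known exactly. Their poses are not given: they have to be found in the camera images.
- collar_middle (a point): Part to be oiled: short bright steel ring, splined inside, thin dark groove round the outside; 46 mm outside diameter, 28 mm bore, 28 mm high, about 0.23 kg. It lies flat (axis upright) on the floor of one of the three front compartments of the orange tray; which one varies. The point is its centre, 14 mm above its underside; z is the ring's axis.
- tray: Orange steel parts tray, fixed. Origin on the bench under the middle of the centre front compartment; x points from front row to back row, y along the row. Floor top at z = 3 mm, walls up to 39 mm. Three front compartments, centres y = -112, 0, +112 mm (x = 0), each 147 mm long in x and 109 mm wide in y inside. The back row (x = 77 to 158 mm) holds fixed stock.
- pan_middle (a point): Middle of the square drip pan, on top of its flat wire grate, 14 mm above the bench. Pan 160 mm outside, rim 20 mm above the bench (6 mm above the grate). Fixed. Its x axis points to the canister, whose axis stands 150 mm from this point; the nozzle is aimed at this point.
- cap_top (a point): Centre of the flat top (27 mm across) of the yellow spray cap on the blue canister (57 mm diameter, clamped in a grey bracket, post on the side away from the pan). 189 mm above the bench when up; goes down with the cap. A short snout on the cap points at the pan.
- spray_cap (a joint): Travel of the sprung spray cap: 0 m = up (not spraying), 0.008 m = fully down. Pressed straight down; it starts to move at about 3 N, needs about 8 N to be fully down, and springs back when let go.
- core_plug_middle (a point): Bystander: a plain thin steel cup, open side up (core plug), 48 mm in diameter, 16 mm high, in another front compartment of the tray. The point is its centre.
- bush_middle (a point): Bystander: a black rubber bush, 42 mm in diameter, 22 mm high, in another front compartment of the tray. The point is its centre.
- spanner: Bystander: a flat light-metal ring spanner, about 140 mm long and 7 mm thick, lying on the bench on the far side, along its own y axis. The origin is on the bench under about its middle.
Not all that is in view belongs to the job. What is shaped like the part that bears collar_middle but purple, red or turquoise is not meant.

How it is judged:
On the way, in this order (a step that is already met when the one before it is completed fails the run):
1. the collar stands flat in the middle of the drip pan, let go (horizontal distance between collar_middle and pan_middle below 0.03 m and z of collar_middle in the frame of pan_middle below 0.018 m and angle between collar_middle's own z axis and vertical below 0.15 rad and linear speed of collar below 0.03 m/s and contact force between the fingers and collar below 0.1 N), for 0.2 s.
2. the spray cap is pressed right down for a moment (value of joint spray_cap above 0.006 m), for 0.15 s.
At the end, for the whole second after the job is handed in: The collar stands flat (within 0.15 rad) and still on the grate, its centre within 30 mm of the middle of the drip pan, the spray cap has been pressed at least 6 of its 8 mm for 0.15 s with the collar there, and the cap is back up (within 1.5 mm) (horizontal distance between collar_middle and pan_middle below 0.03 m and z of collar_middle in the frame of pan_middle between 0.01 and 0.018 m and angle between collar_middle's own z axis and vertical below 0.15 rad and linear speed of collar below 0.02 m/s and value of joint spray_cap below 0.0015 m); the robot touches nothing.
It fails at once if the cap is pressed while the collar is not standing in the middle of the pan (value of joint spray_cap above 0.003 m and (horizontal distance between collar_middle and pan_middle above 0.03 m or z of collar_middle in the frame of pan_middle above 0.018 m or angle between collar_middle's own z axis and vertical above 0.15 rad)).
It fails at once if the collar is dropped (from more than about 25 mm) or thrown (linear speed of collar above 0.7 m/s and contact force between the fingers and collar below 0.1 N).
It fails at once if the core plug, the bush or the spanner is moved by more than 30 mm (distance of any of core_plug_middle, bush_middle, spanner from where it was at the start of the episode above 0.03 m).
It also fails if it takes over 56 s, if anything falls off the work surface, if the arm or the gripper's body presses on something with over 40 N, if the wrist force passes 120 N, or if a joint passes its speed limit or range.

## Working session

There is one attempt and no reset: what is moved stays moved. The work goes in short steps, Python scripts to look and compute and a tool call to move; the robot and the scene stay as the last step left them, time stands still between calls to the robot, and variables do not carry over. Pictures are saved under pics/ and viewed, at most 10 in all, crops included, and the job is handed in when it is done.

Besides the shell and the picture viewer there is one more tool, called after "Emit:" by a JSON object that holds its "name" and its "arguments", one argument or row to a line. drive_tool: Moves the arm, as the interface text tells. Its arguments: {"type":"object","properties":{"moves":{"type":"array","items":{"type":"array","items":{"type":"array","items":{"type":"number"}}}},"gripper":{"type":"number"}},"required":["moves"]}

```bash
mkdir -p pics
cat > h.py <<'E'
import numpy as np, cv2
from bench import arm, read_camera, finder
from scipy.spatial.transform import Rotation as R
def world(p,u,v,d=None,T=None):
    u=np.asarray(u,float);v=np.asarray(v,float)
    if d is None:d=p["depth"][v.astype(int),u.astype(int)]
    c=np.stack([(u-p["cx"])/p["fx"]*d,(v-p["cy"])/p["fy"]*d,d,np.ones_like(d)],-1)
    return (c@(p["T"] if T is None else T).T)[...,:3]
def toolT():
    s=arm.read_state();T=np.eye(4);T[:3,:3]=R.from_rotvec(s["ee_rot"]).as_matrix();T[:3,3]=s["ee_pos"];return T
E
python3 - <<'E'
from h import *
s=arm.read_state();print(s["t"],s["ee_pos"],R.from_rotvec(s["ee_rot"]).as_matrix().round(3),arm.finger_overhang)
np.set_printoptions(precision=4,suppress=True)
for n in["scene","top"]:
    p=read_camera(n);cv2.imwrite(f"pics/{n}0.png",p["pixels"])
    for t in["collar_middle","core_plug_middle","bush_middle","spray_cap","cap_top","pan_middle","tray","spanner"]:
        try:
            for m in finder.masks_of(p,t)[:4]:
                v,u=np.nonzero(m["pixels"]&(p["depth"]>0));w=world(p,u,v)
                print(n,t,round(m["confidence"],2),np.round(m["pixel"]),len(u),np.median(w,0),w.min(0),w.max(0))
        except Exception as e:print(n,t,e)
E
```

```text
0.0 [ 0.26318857 -0.62101826  0.25525952] [[ 0.921  0.39  -0.001]
 [ 0.39  -0.921  0.002]
 [-0.    -0.002 -1.   ]] 0.025
scene collar_middle 0.85 [396. 240.] 396 [0.5163 0.1799 0.0268] [0.4821 0.1575 0.0039] [0.5299 0.2043 0.0353]
scene collar_middle 0.8 [385. 195.] 280 [0.3572 0.1406 0.0238] [ 0.2908  0.1178 -0.0001] [0.3719 0.164  0.0337]
scene collar_middle 0.59 [438. 204.] 336 [0.3678 0.2702 0.0233] [ 0.2984  0.2485 -0.0001] [0.3828 0.2953 0.0333]
scene core_plug_middle 0.68 [450. 252.] 364 [0.5223 0.296  0.0101] [0.4873 0.271  0.0022] [0.5536 0.3211 0.0249]
scene bush_middle 0.67 [349. 234.] 256 [0.5141 0.0733 0.0244] [0.4862 0.0536 0.0059] [0.5284 0.0918 0.0305]
scene spray_cap 0.56 [233. 199.] 186 [ 0.6267 -0.1413  0.1889] [ 0.4185 -0.259   0.0078] [ 0.6353 -0.1298  0.1935]
scene cap_top 0.69 [398. 238.] 342 [0.5159 0.1805 0.0281] [0.4821 0.1595 0.0046] [0.5299 0.2026 0.0353]
scene pan_middle 0.84 [246. 229.] 5147 [ 0.6209 -0.1373  0.0154] [ 0.3739 -0.285  -0.001 ] [ 0.6902 -0.082   0.1935]
scene tray 0.61 [395. 262.] 13005 [0.5834 0.1786 0.0123] [ 0.3772 -0.0076 -0.0021] [0.6
[... 857 characters left out ...]
 0.2702 -0.003 ] [0.551  0.3187 0.0228]
top spray_cap 0.74 [390. 161.] 157 [ 0.6148 -0.1432  0.1891] [ 0.598  -0.1557  0.1735] [ 0.631  -0.1306  0.1932]
top cap_top 0.6 [389. 160.] 160 [ 0.6137 -0.1436  0.1887] [ 0.5978 -0.1557  0.1735] [ 0.6282 -0.1306  0.1932]
top pan_middle 0.74 [390. 220.] 7301 [ 0.5076 -0.1596  0.0092] [ 0.3759 -0.2744 -0.0046] [ 0.686  -0.0823  0.1932]
top tray 0.58 [243. 205.] 14634 [0.5595 0.1752 0.0043] [ 0.4174 -0.0066 -0.0068] [0.6949 0.3625 0.0456]
top spanner 0.65 [312. 122.] 537 [ 0.7617 -0.0006  0.0057] [ 0.7377 -0.0745 -0.0043] [0.7992 0.0543 0.0128]
top spanner 0.21 [390. 164.] 203 [ 0.6138 -0.1435  0.1879] [ 0.5955 -0.1639  0.1494] [ 0.631  -0.1298  0.1932]
```

Run:
```python
from h import *
a=cv2.imread("pics/top0.png");b=cv2.imread("pics/scene0.png")
c=cv2.resize(a[100:340,150:470],(800,600),interpolation=2);cv2.imwrite("pics/topc.png",c)
c=cv2.resize(a[200:260,203:283],(800,600),interpolation=2);cv2.imwrite("pics/close.png",c)
```

```text
(no output)
```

View pics/topc.png

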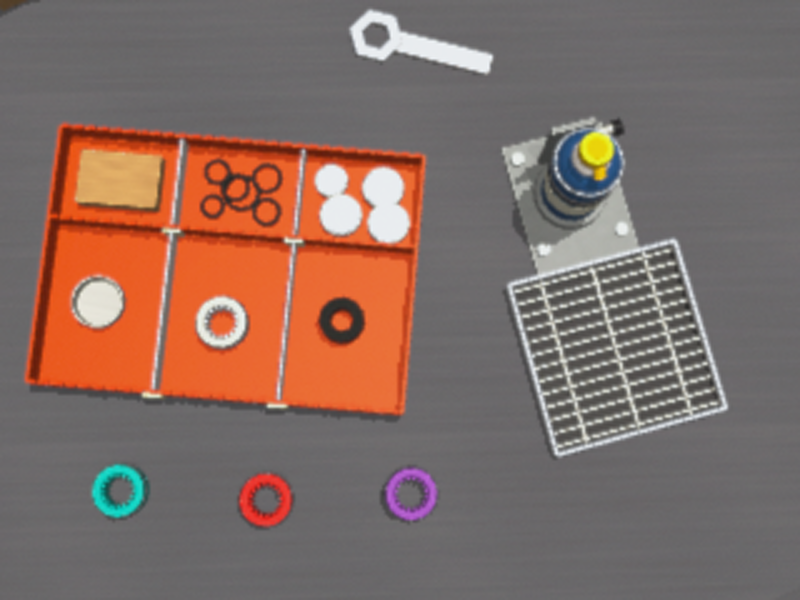

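View pics/close.png

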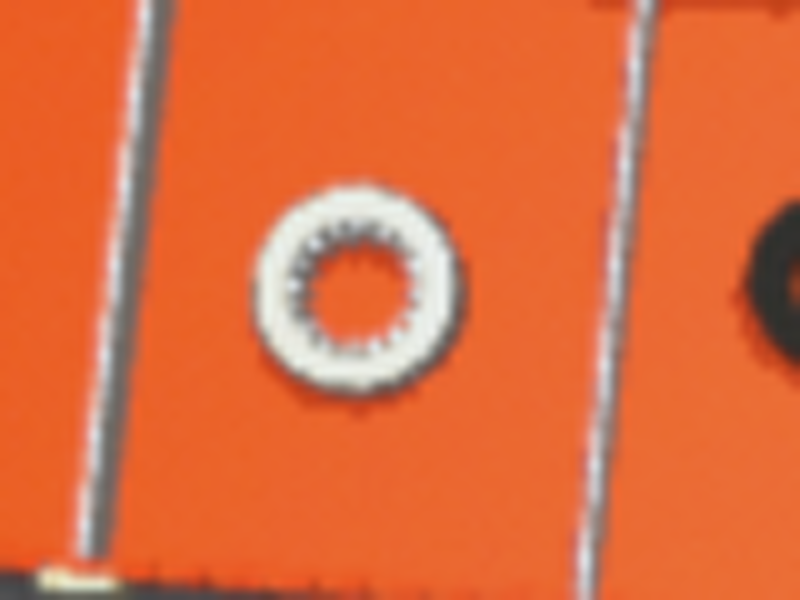

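Candidates in the top picture are the steel ring (239,230), turquoise ring (198,296), red ring (256,300) and purple ring (314,297), with the plug (190,222) and bush (287,226) as bystanders. The close crop shows a bright ring, splined inside, in the centre compartment, so I choose (239,230). Next I refine positions by intersecting camera rays with the known heights.

```bash
cat >> h.py <<'E'
def onplane(p,uv,z,T=None):
    T=p["T"] if T is None else T; uv=np.atleast_2d(np.asarray(uv,float))
    r=np.stack([(uv[:,0]-p["cx"])/p["fx"],(uv[:,1]-p["cy"])/p["fy"],np.ones(len(uv))],-1)@T[:3,:3].T
    return T[:3,3]+r*((z-T[2,3])/r[:,2])[:,None]
E
python3 - <<'E'
from h import *
np.set_printoptions(precision=4,suppress=True)
p=read_camera("top");img=p["pixels"].astype(int);f=lambda l:np.array(l)/2.5+[150,100]
pc=onplane(p,f([[508,285],[677,240],[727,408],[557,455]]),.02)
print("pan",pc,pc.mean(0),np.linalg.norm(pc-np.roll(pc,1,0),axis=1))
cap=onplane(p,f([[596,149]]),.189)[0];print("cap",cap,cap-pc.mean(0),np.linalg.norm((cap-pc.mean(0))[:2]))
hsv=cv2.cvtColor(p["pixels"],cv2.COLOR_BGR2HSV)
m=((hsv[...,1]<60)&(hsv[...,2]>150)).astype(np.uint8);m[:208]=0;m[250:]=0;m[:,:225]=0;m[:,254:]=0
v,u=np.nonzero(m);(c,r)=cv2.minEnclosingCircle(np.stack([u,v],-1).astype(np.float32))
print("collar",c,r,onplane(p,[c],.031),onplane(p,[[c[0]+r,c[1]]],.031),onplane(p,[[u.mean(),v.mean()]],.031))
t=onplane(p,f([[425,155],[402,413],[27,382],[62,124]]),.039);print("tray",t,np.degrees(np.arctan2(*(t[0]-t[1])[1::-1])))
y=((hsv[...,0]>20)&(hsv[...,0]<35)&(hsv[...,1]>150)&(hsv[...,2]>150));v,u=np.nonzero(y);w=world(p,u,v)
k=(w[:,2]>.183);print("cap top px",k.sum(),np.median(w[k],0),w[k].min(0),w[k].max(0),u[k].mean(),v[k].mean())
E
```

```text
pan [[ 0.5294 -0.0826  0.02  ]
 [ 0.5675 -0.2413  0.02  ]
 [ 0.4116 -0.2779  0.02  ]
 [ 0.3738 -0.1211  0.02  ]] [ 0.4706 -0.1807  0.02  ] [0.1603 0.1633 0.1602 0.1613]
cap [ 0.6161 -0.1436  0.189 ] [0.1455 0.0371 0.169 ] 0.15018876098449185
collar (238.10000610351562, 228.17999267578125) 10.297798156738281 [[0.5023 0.18   0.031 ]] [[0.5017 0.1568 0.031 ]] [[0.502  0.1801 0.031 ]]
tray [[ 0.6494 -0.0091  0.039 ]
 [ 0.4146  0.0177  0.039 ]
 [ 0.4509  0.35    0.039 ]
 [ 0.6862  0.3234  0.039 ]] -6.510133247162925
cap top px 137 [ 0.6169 -0.1429  0.1888] [ 0.6033 -0.1552  0.185 ] [ 0.6302 -0.1306  0.1945] 388.036496350365 159.31386861313868
```

Emit:
{"name": "drive_tool", "arguments": {
  "moves": [
    [[0.327, -0.319, 0, 0, 0, -1.056], [0.327, -0.319, 0, 0, 0, -1.056], [0.327, -0.319, 0, 0, 0, -1.056], [0.327, -0.319, 0, 0, 0, -1.056], [0.327, -0.319, 0, 0, 0, -1.056], [0.327, -0.319, 0, 0, 0, -1.056], [0.327, -0.319, 0, 0, 0, -1.056], [0.327, -0.319, 0, 0, 0, -1.056], [0.327, -0.319, 0, 0, 0, -1.056], [0.327, -0.319, 0, 0, 0, -1.056], [0.327, -0.319, 0, 0, 0, -1.056], [0.327, -0.319, 0, 0, 0, -1.056]]
  ],
  "gripper": 1
}}

```text
t: 1.95
ee_pos: [0.4433, -0.1916, 0.2573]
ee_rot: [2.33, 2.107, 0.007]
wrist_force: [-0.5, 0.2, 0.8]
grip_width: 0.0856
grip_force: 0.0
```

```bash
cat >> h.py <<'E'
def to(x,y,z,yaw=None):
    T=toolT();d=T[:3,:3].T@(np.array([x,y,z])-T[:3,3]); out=[d.round(4)]
    if yaw is not None:
        c,s=np.cos(np.radians(yaw)),np.sin(np.radians(yaw))
        out.append(R.from_matrix(T[:3,:3].T@np.array([[c,s,0],[s,-c,0],[0,0,-1]])).as_rotvec().round(4))
    print("at",T[:3,3].round(4),"go",*out)
E
python3 -c "
from h import *
to(.502,.180,.2,83.5);print(arm.read_state()['t'])"
```

```text
at [ 0.4433 -0.1916  0.2573] go [0.3755 0.0209 0.0585] [ 0.003  -0.0031  0.0128]
1.95
```

Emit:
{"name": "drive_tool", "arguments": {
  "moves": [
    [[0.376, 0.021, 0.058, 0.003, -0.003, 0.013], [0.376, 0.021, 0.058, 0.003, -0.003, 0.013], [0.376, 0.021, 0.058, 0.003, -0.003, 0.013], [0.376, 0.021, 0.058, 0.003, -0.003, 0.013], [0.376, 0.021, 0.058, 0.003, -0.003, 0.013], [0.376, 0.021, 0.058, 0.003, -0.003, 0.013], [0.376, 0.021, 0.058, 0.003, -0.003, 0.013], [0.376, 0.021, 0.058, 0.003, -0.003, 0.013], [0.376, 0.021, 0.058, 0.003, -0.003, 0.013], [0.376, 0.021, 0.058, 0.003, -0.003, 0.013], [0.376, 0.021, 0.058, 0.003, -0.003, 0.013], [0.376, 0.021, 0.058, 0.003, -0.003, 0.013]]
  ]
}}

```text
t: 2.95
ee_pos: [0.5036, 0.1704, 0.1981]
ee_rot: [2.357, 2.077, -0.008]
wrist_force: [0.5, 0.1, 0.3]
grip_width: 0.0853
grip_force: 0.0
```

Run:
```python
from h import *
np.set_printoptions(precision=4,suppress=True)
T=toolT();p=read_camera("wrist");cv2.imwrite("pics/w1.png",p["pixels"]);W=T@p["T_tool_cam"]
for m in finder.masks_of(p,"collar_middle")[:3]:
    v,u=np.nonzero(m["pixels"]&(p["depth"]>0));w=world(p,u,v,T=W);k=w[:,2]>.026
    c,r=cv2.minEnclosingCircle(w[k][:,:2].astype(np.float32))
    print(m["confidence"],m["pixel"],len(u),c,r,np.median(w[k],0))
to(.502,.180,.009,83.5)
```

```text
0.91 [139.8, 90.2] 2538 (0.3594375252723694, 0.2717551589012146) 0.022834844887256622 [0.3603 0.2735 0.0267]
0.63 [219.8, 326.6] 201 (0.41972875595092773, 0.09371772408485413) 0.11563220620155334 [0.3668 0.0038 0.0266]
0.58 [326.2, 178.4] 1615 (0.5069084763526917, 0.18110735714435577) 0.022967001423239708 [0.507  0.1821 0.0293]
at [0.5039 0.1687 0.1983] go [ 0.0118 -0.0029  0.1892] [-0.0028  0.0045 -0.0165]
```

View pics/w1.png

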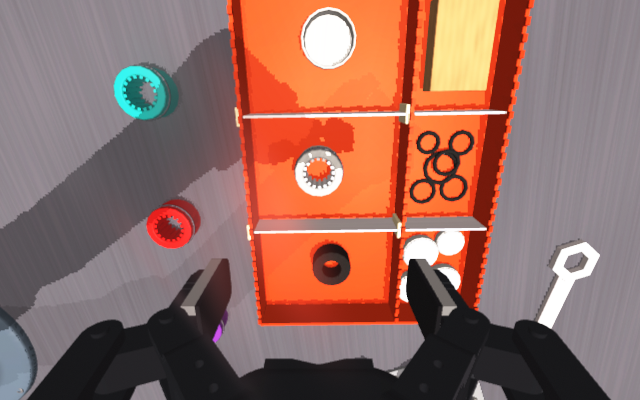

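The picture shows the steel splined collar at (319,171), between the plug (328,38) and the bush (331,264), with free room fore and aft for the fingers.

Emit:
{"name": "drive_tool", "arguments": {
  "moves": [
    [[0.012, -0.001, 0.03, -0.003, 0.004, -0.016], [0.012, -0.001, 0.06, -0.003, 0.004, -0.016], [0.012, -0.001, 0.09, -0.003, 0.004, -0.016], [0.012, -0.001, 0.115, -0.003, 0.004, -0.016], [0.012, -0.001, 0.115, -0.003, 0.004, -0.016], [0.012, -0.001, 0.115, -0.003, 0.004, -0.016], [0.012, -0.001, 0.115, -0.003, 0.004, -0.016]]
  ]
}}

```text
t: 3.63
ee_pos: [0.505, 0.1821, 0.0848]
ee_rot: [2.343, 2.092, 0.004]
wrist_force: [0.2, 0.4, 0.3]
grip_width: 0.0854
grip_force: 0.0
```

Run:
```python
from h import *
np.set_printoptions(precision=4,suppress=True)
T=toolT();p=read_camera("wrist");W=T@p["T_tool_cam"]
for m in finder.masks_of(p,"collar_middle")[:3]:
    v,u=np.nonzero(m["pixels"]&(p["depth"]>0));w=world(p,u,v,T=W);k=w[:,2]>.027
    c,r=cv2.minEnclosingCircle(w[k][:,:2].astype(np.float32))
    print(m["confidence"],m["pixel"],len(u),c,r,np.median(w[k],0),w[:,2].max())
to(.504,.1805,.033,83.5)
```

```text
0.84 [318.0, 237.5] 4271 (0.5069282650947571, 0.18120744824409485) 0.02315913513302803 [0.507  0.1829 0.0294] 0.03153652853989922
0.8 [45.3, 111.8] 7308 (0.36029401421546936, 0.27195754647254944) 0.022434696555137634 [0.3651 0.2697 0.0273] 0.029235475962963275
0.43 [410.0, 154.6] 131036 (0.5514172911643982, 0.19334235787391663) 0.1559528261423111 [0.5938 0.2183 0.0328] 0.14297232348003025
at [0.5052 0.1827 0.0853] go [-0.0024 -0.0012  0.0523] [ 0.0036 -0.0023  0.0013]
```

Emit:
{"name": "drive_tool", "arguments": {
  "moves": [
    [[-0.0015, 0.001, 0.02, 0.003, -0.002, 0], [-0.0015, 0.001, 0.035, 0.003, -0.002, 0], [-0.0015, 0.001, 0.045, 0.003, -0.002, 0], [-0.0015, 0.001, 0.051, 0.003, -0.002, 0], [-0.0015, 0.001, 0.051, 0.003, -0.002, 0], [-0.0015, 0.001, 0.051, 0.003, -0.002, 0]]
  ]
}}

```text
t: 4.23
ee_pos: [0.505, 0.1814, 0.0328]
ee_rot: [-2.34, -2.094, 0.003]
wrist_force: [0.1, 0.4, 0.8]
grip_width: 0.0853
grip_force: 0.0
```

Emit:
{"name": "drive_tool", "arguments": {
  "moves": [
    [[0, 0, 0, 0, 0, 0], [0, 0, 0, 0, 0, 0], [0, 0, 0, 0, 0, 0], [0, 0, 0, 0, 0, 0], [0, 0, 0, 0, 0, 0], [0, 0, 0, 0, 0, 0], [0, 0, 0, 0, 0, 0], [0, 0, 0, 0, 0, 0]]
  ],
  "gripper": 0
}}

```text
t: 4.9
ee_pos: [0.5049, 0.1813, 0.0334]
ee_rot: [-2.341, -2.095, 0.004]
wrist_force: [-0.8, -1.0, 8.0]
grip_width: 0.044
grip_force: 60.0
```

Emit:
{"name": "drive_tool", "arguments": {
  "moves": [
    [[0, 0, -0.01, 0, 0, 0], [0, 0, -0.03, 0, 0, 0], [0, 0, -0.06, 0, 0, 0], [0, 0, -0.09, 0, 0, 0], [0, 0, -0.12, 0, 0, 0], [0, 0, -0.12, 0, 0, 0], [0, 0, -0.12, 0, 0, 0]]
  ]
}}

```text
t: 5.48
ee_pos: [0.5057, 0.1814, 0.154]
ee_rot: [2.341, 2.094, 0.001]
wrist_force: [-0.3, 0.9, -3.0]
grip_width: 0.0443
grip_force: 61.8
```

Run:
```python
from h import *
np.set_printoptions(precision=4,suppress=True)
T=toolT();p=read_camera("wrist");cv2.imwrite("pics/w2.png",p["pixels"]);W=p["T_tool_cam"]
for m in finder.masks_of(p,"collar_middle")[:3]:
    v,u=np.nonzero(m["pixels"]&(p["depth"]>0));w=world(p,u,v,T=W)
    print(m["confidence"],m["pixel"],len(u),np.median(w,0),np.percentile(w,3,0),np.percentile(w,97,0))
to(.4706,-.1807,.15,83.5);print(arm.read_state()["wrist_force"],arm.read_state()["t"])
```

```text
0.87 [149.2, 252.9] 2659 [-0.0544 -0.1506  0.1309] [-0.0758 -0.1708  0.1265] [-0.0344 -0.1304  0.1545]
0.85 [111.3, 106.4] 3591 [ 0.0745 -0.1534  0.1289] [ 0.0538 -0.175   0.1264] [ 0.0944 -0.1335  0.1524]
0.74 [319.6, 282.4] 7590 [0.0035 0.0024 0.0051] [-0.0182 -0.017   0.0031] [0.0224 0.0215 0.0275]
at [0.5041 0.1804 0.1513] go [-0.3626  0.0068  0.0022] [-0.0048  0.0025  0.0022]
[ 0.4867 -0.8254 -3.4185] 5.5833
```

View pics/w2.png

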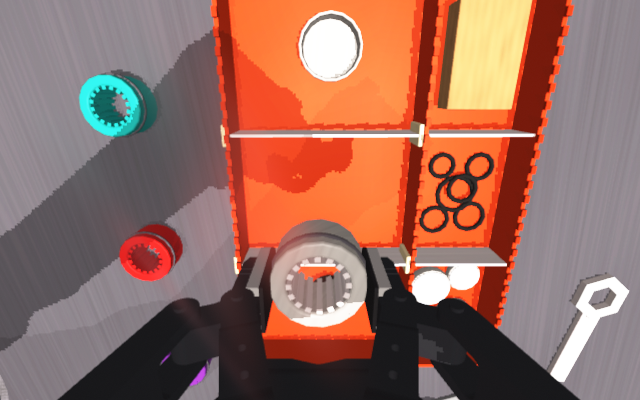

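The collar is held upright between the pads at (320,283), and both bystanders are undisturbed. Next I carry it to above the pan.

Emit:
{"name": "drive_tool", "arguments": {
  "moves": [
    [[-0.02, 0, 0, 0, 0, 0], [-0.055, 0.001, 0, 0, 0, 0], [-0.09, 0.002, 0, 0, 0, 0], [-0.13, 0.003, 0, 0, 0, 0], [-0.17, 0.003, 0, 0, 0, 0], [-0.21, 0.004, 0, 0, 0, 0], [-0.25, 0.005, 0, 0, 0, 0], [-0.29, 0.006, 0, 0, 0, 0], [-0.325, 0.007, 0, 0, 0, 0], [-0.35, 0.007, 0, 0, 0, 0], [-0.363, 0.007, 0, 0, 0, 0], [-0.363, 0.007, 0, 0, 0, 0]]
  ]
}}

```text
t: 6.58
ee_pos: [0.4695, -0.1843, 0.1505]
ee_rot: [-2.345, -2.084, 0.009]
wrist_force: [-0.6, -0.4, -2.9]
grip_width: 0.0438
grip_force: 61.8
```

Run:
```python
from h import *
read_camera("top");to(.4706,-.1807,.046,83.5);s=arm.read_state();print(s["wrist_force"],s["t"],s["grip_width"])
```

```text
at [ 0.4701 -0.1817  0.1508] go [0.001  0.001  0.1048] [-0.0067  0.0001 -0.0012]
[-0.13889282  1.33460511 -2.27660203] 6.6333 0.04375252753548291
```

Emit:
{"name": "drive_tool", "arguments": {
  "moves": [
    [[0, 0.001, 0.02, -0.004, 0, 0], [0, 0.001, 0.045, -0.006, 0, 0], [0, 0.001, 0.07, -0.006, 0, 0], [0, 0.001, 0.088, -0.006, 0, 0], [0, 0.001, 0.097, -0.006, 0, 0], [0, 0.001, 0.101, -0.006, 0, 0], [0, 0.001, 0.103, -0.006, 0, 0], [0, 0.001, 0.104, -0.006, 0, 0], [0, 0.001, 0.104, -0.006, 0, 0]]
  ]
}}

```text
t: 7.38
ee_pos: [0.4731, -0.1804, 0.0493]
ee_rot: [2.338, 2.092, 0.003]
wrist_force: [-0.5, -0.6, -1.5]
grip_width: 0.0438
grip_force: 61.8
```

Emit:
{"name": "drive_tool", "arguments": {
  "moves": [
    [[0, 0, 0.001, 0, 0, 0], [0, 0, 0.002, 0, 0, 0], [0, 0, 0.002, 0, 0, 0], [0, 0, 0.002, 0, 0, 0]]
  ]
}}

```text
t: 7.72
ee_pos: [0.4726, -0.1807, 0.0469]
ee_rot: [2.339, 2.092, 0.002]
wrist_force: [0.3, -0.4, -1.9]
grip_width: 0.0439
grip_force: 61.8
```

Emit:
{"name": "drive_tool", "arguments": {
  "moves": [
    [[0, 0, 0.001, 0, 0, 0], [0, 0, 0.002, 0, 0, 0], [0, 0, 0.002, 0, 0, 0], [0, 0, 0.002, 0, 0, 0]]
  ]
}}

```text
t: 8.05
ee_pos: [0.4726, -0.1806, 0.0446]
ee_rot: [2.339, 2.093, 0.002]
wrist_force: [0.0, 0.3, -2.4]
grip_width: 0.0443
grip_force: 61.8
```

Emit:
{"name": "drive_tool", "arguments": {
  "moves": [
    [[0, 0, 0.0005, 0, 0, 0], [0, 0, 0.001, 0, 0, 0], [0, 0, 0.001, 0, 0, 0], [0, 0, 0.001, 0, 0, 0]]
  ]
}}

```text
t: 8.38
ee_pos: [0.4726, -0.1806, 0.0444]
ee_rot: [2.339, 2.092, 0.001]
wrist_force: [-1.5, 0.6, 6.8]
grip_width: 0.0436
grip_force: 62.6
```

Contact at +6.8 N, so the collar is resting on the grate. I release and rise.

Emit:
{"name": "drive_tool", "arguments": {
  "moves": [
    [[0, 0, 0, 0, 0, 0], [0, 0, 0, 0, 0, 0], [0, 0, 0, 0, 0, 0], [0, 0, 0, 0, 0, 0], [0, 0, 0, 0, 0, 0], [0, 0, 0, 0, 0, 0], [0, 0, 0, 0, 0, 0]]
  ],
  "gripper": 1
}}

```text
t: 8.97
ee_pos: [0.4725, -0.1805, 0.0436]
ee_rot: [2.339, 2.093, 0.002]
wrist_force: [0.5, -0.6, 0.5]
grip_width: 0.0857
grip_force: 0.0
```

Emit:
{"name": "drive_tool", "arguments": {
  "moves": [
    [[0, 0, -0.01, 0, 0, 0], [0, 0, -0.03, 0, 0, 0], [0, 0, -0.06, 0, 0, 0], [0, 0, -0.1, 0, 0, 0], [0, 0, -0.14, 0, 0, 0], [0, 0, -0.18, 0, 0, 0], [0, 0, -0.21, 0, 0, 0], [0, 0, -0.225, 0, 0, 0], [0, 0, -0.225, 0, 0, 0], [0, 0, -0.225, 0, 0, 0]]
  ]
}}

```text
t: 9.8
ee_pos: [0.4719, -0.1802, 0.2698]
ee_rot: [2.337, 2.091, 0.003]
wrist_force: [0.1, -0.3, 0.2]
grip_width: 0.0852
grip_force: 0.0
```

Run:
```python
from h import *
np.set_printoptions(precision=4,suppress=True)
T=toolT();p=read_camera("wrist");cv2.imwrite("pics/w3.png",p["pixels"]);W=T@p["T_tool_cam"]
def rep(p,W,n):
  for t in["collar_middle","cap_top"]:
    for m in finder.masks_of(p,t)[:4]:
        v,u=np.nonzero(m["pixels"]&(p["depth"]>0));w=world(p,u,v,T=W);k=w[:,2]>np.percentile(w[:,2],90)-.006
        c,r=cv2.minEnclosingCircle(w[k][:,:2].astype(np.float32))
        print(n,t,round(m["confidence"],2),np.round(m["pixel"]),len(u),np.array(c),r,np.median(w[k],0))
rep(p,W,"wrist");p=read_camera("scene");rep(p,p["T"],"scene")
to(.6165,-.1435,.28,83.5);print(arm.read_state()["t"])
```

```text
wrist collar_middle 0.75 [316. 178.] 1058 [ 0.4747 -0.1796] 0.02344420738518238 [ 0.475  -0.1796  0.0402]
wrist collar_middle 0.66 [181.  10.] 865 [0.3489 0.0051] 0.021838726475834846 [ 0.3485 -0.0023  0.0262]
wrist cap_top 0.76 [533. 140.] 2334 [ 0.6219 -0.1427] 0.014724758453667164 [ 0.6199 -0.1422  0.1876]
scene collar_middle 0.86 [436. 204.] 330 [0.3579 0.2716] 0.02483520843088627 [0.3603 0.2708 0.0285]
scene collar_middle 0.73 [337. 188.] 295 [0.3471 0.0123] 0.024932725355029106 [0.3506 0.0129 0.0289]
scene collar_middle 0.7 [385. 194.] 287 [0.3491 0.1414] 0.023692313581705093 [0.3482 0.1419 0.0289]
scene collar_middle 0.69 [255. 202.] 165 [ 0.5272 -0.1604] 0.08064515143632889 [ 0.464  -0.1706  0.0434]
scene cap_top 0.67 [236. 196.] 182 [ 0.6214 -0.1432] 0.014861542731523514 [ 0.6242 -0.1426  0.1905]
at [ 0.4712 -0.18    0.2675] go [ 0.0523  0.1403 -0.0124] [0.0008 0.     0.0027]
10.1
```

View pics/w3.png

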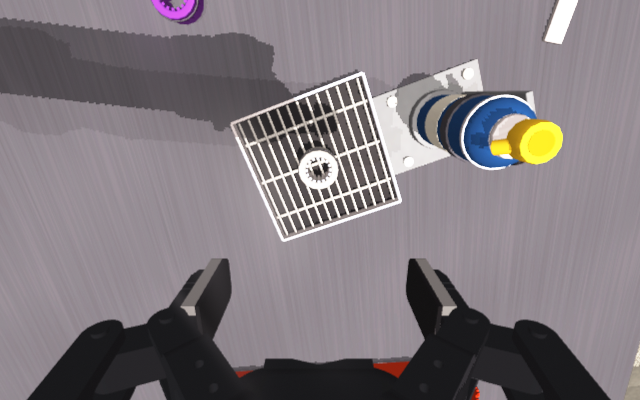

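The picture shows the collar flat in the pan's middle at (318,170), measured at (0.4745, -0.180) with its top at about 0.041. The yellow cap is at (535,142), about (0.618, -0.143). I shut the fingers and move above the cap.

Emit:
{"name": "drive_tool", "arguments": {
  "moves": [
    [[0.013, 0.035, 0, 0, 0, 0], [0.026, 0.07, 0, 0, 0, 0], [0.04, 0.105, 0, 0, 0, 0], [0.05, 0.135, 0, 0, 0, 0], [0.053, 0.142, 0, 0, 0, 0], [0.053, 0.142, 0, 0, 0, 0], [0.053, 0.142, 0.01, 0, 0, 0], [0.053, 0.142, 0.02, 0, 0, 0], [0.053, 0.142, 0.03, 0, 0, 0], [0.053, 0.142, 0.03, 0, 0, 0], [0.053, 0.142, 0.03, 0, 0, 0]]
  ],
  "gripper": 0
}}

```text
t: 11.02
ee_pos: [0.6175, -0.1441, 0.238]
ee_rot: [2.341, 2.092, -0.001]
wrist_force: [0.7, 0.6, 0.9]
grip_width: 0.0002
grip_force: 0.0
```

Run:
```python
from h import *
np.set_printoptions(precision=4,suppress=True)
T=toolT();p=read_camera("wrist");cv2.imwrite("pics/w4.png",p["pixels"]);W=T@p["T_tool_cam"]
hsv=cv2.cvtColor(p["pixels"],cv2.COLOR_BGR2HSV)
y=((hsv[...,0]>20)&(hsv[...,0]<35)&(hsv[...,1]>150)&(hsv[...,2]>120)&(p["depth"]>0));v,u=np.nonzero(y);w=world(p,u,v,T=W)
k=(w[:,2]>.184)&(w[:,2]<.195);print(k.sum(),np.median(w[k],0),w[k].min(0),w[k].max(0))
to(.618,-.143,.214,83.5);s=arm.read_state();print(s["t"],s["grip_width"])
```

```text
831 [ 0.6264 -0.1376  0.1877] [ 0.6084 -0.155   0.1841] [ 0.6355 -0.1291  0.1897]
at [ 0.6182 -0.1438  0.2388] go [ 0.0008 -0.0003  0.0248] [0.0024 0.0014 0.0017]
11.0667 0.00010467895924977975
```

View pics/w4.png

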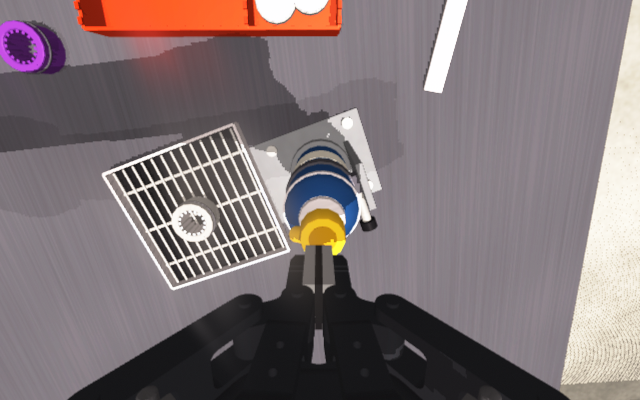

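The fingertips are centred over the cap at (322,232), and the collar is still in place at (193,220). I press gradually.

Emit:
{"name": "drive_tool", "arguments": {
  "moves": [
    [[0, 0.0015, 0.01, 0.002, 0.001, 0], [0, 0.0015, 0.018, 0.002, 0.001, 0], [0, 0.0015, 0.022, 0.002, 0.001, 0], [0, 0.0015, 0.025, 0.002, 0.001, 0], [0, 0.0015, 0.028, 0.002, 0.001, 0], [0, 0.0015, 0.03, 0.002, 0.001, 0], [0, 0.0015, 0.031, 0.002, 0.001, 0], [0, 0.0015, 0.031, 0.002, 0.001, 0]]
  ]
}}

```text
t: 11.73
ee_pos: [0.6199, -0.1436, 0.2085]
ee_rot: [2.341, 2.095, -0.001]
wrist_force: [-3.8, -0.6, 6.1]
grip_width: 0.0002
grip_force: 3.2
```

Emit:
{"name": "drive_tool", "arguments": {
  "moves": [
    [[0, 0, 0.001, 0, 0, 0], [0, 0, 0.002, 0, 0, 0], [0, 0, 0.003, 0, 0, 0], [0, 0, 0.003, 0, 0, 0], [0, 0, 0.003, 0, 0, 0], [0, 0, 0.003, 0, 0, 0]]
  ]
}}

```text
t: 12.23
ee_pos: [0.6199, -0.1436, 0.2062]
ee_rot: [2.341, 2.094, -0.001]
wrist_force: [-4.8, -0.5, 8.8]
grip_width: 0.0002
grip_force: 4.0
```

Emit:
{"name": "drive_tool", "arguments": {
  "moves": [
    [[0, 0, 0.001, 0, 0, 0], [0, 0, 0.0015, 0, 0, 0], [0, 0, 0.0015, 0, 0, 0], [0, 0, 0.0015, 0, 0, 0], [0, 0, 0.0015, 0, 0, 0]]
  ]
}}

```text
t: 12.65
ee_pos: [0.62, -0.1435, 0.2061]
ee_rot: [2.34, 2.094, -0.001]
wrist_force: [-6.9, -0.6, 13.1]
grip_width: -0.0001
grip_force: 7.0
```

The cap is on its end stop: the height held at 0.206 while the force rose to 13 N. I rise clear.

Emit:
{"name": "drive_tool", "arguments": {
  "moves": [
    [[0, 0, -0.005, 0, 0, 0], [0, 0, -0.01, 0, 0, 0], [0, 0, -0.02, 0, 0, 0], [0, 0, -0.04, 0, 0, 0], [0, 0, -0.07, 0, 0, 0], [0, 0, -0.1, 0, 0, 0], [0, 0, -0.1, 0, 0, 0], [0, 0, -0.1, 0, 0, 0], [0, 0, -0.1, 0, 0, 0]]
  ]
}}

```text
t: 13.4
ee_pos: [0.6203, -0.1435, 0.3032]
ee_rot: [2.34, 2.094, 0.001]
wrist_force: [0.1, -0.8, -0.9]
grip_width: 0.0002
grip_force: 0.0
```

Run:
```python
from h import *
np.set_printoptions(precision=4,suppress=True)
T=toolT();p=read_camera("wrist");W=T@p["T_tool_cam"]
for t in["collar_middle","cap_top"]:
    for m in finder.masks_of(p,t)[:3]:
        v,u=np.nonzero(m["pixels"]&(p["depth"]>0));w=world(p,u,v,T=W);k=w[:,2]>np.percentile(w[:,2],90)-.005
        print(t,round(m["confidence"],2),np.round(m["pixel"]),len(u),np.median(w[k],0))
s=arm.read_state();print(s["t"],s["ee_pos"],s["wrist_force"])
```

```text
collar_middle 0.94 [208. 202.] 1074 [ 0.4756 -0.1795  0.0402]
collar_middle 0.73 [73. 55.] 1845 [0.3499 0.0129 0.0261]
cap_top 0.58 [314. 198.] 1109 [ 0.6224 -0.1419  0.1877]
cap_top 0.28 [422.  40.] 1773 [ 0.7655 -0.0164  0.0047]
13.55 [ 0.6198 -0.1435  0.302 ] [-0.2525  0.099  -0.1493]
```

The collar has not moved, the cap is back up (0.1877, the same as before pressing), and the tool is clear. I hand it in.

```bash
python3 -c "
from bench import arm
print(arm.hand_in())"
```

```text
the job is handed in; nothing more can be done
None
```

I set the collar flat in the middle of the drip pan, about 4 mm off centre, pressed the spray cap to its stop, let it spring back up, and handed the job in at about 13.6 s; the hand-in returned no verdict.

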